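# Run a hook carrier into its rail and latch it

### The job

Take the blue hook carrier out of its wooden block, feed its rollers into the open end of the rail and slide it along until it is pressed against the red spring buffer and the orange spring latch has snapped up behind it, then let go. The rail is not exactly square or level on its stand, so feel your way along gently and never force the carrier against the rail; leave the other things alone.

Things in the scene. Friction and masses are not known exactly. Their poses are not given: they have to be found in the camera images.
- carrier: Loose upright hook carrier, 150 g. Origin: midway between its two white rollers; +x roller side (goes into the rail), +y direction of travel, z up. Rollers 18 mm across, axes along x, at y = +-14, x from -8 to +8 mm. A dark neck, 7 mm high, 40 mm long in y, joins them to a blue plate: x from -28 to -20, 44 mm wide, down to z = -45 mm. Small steel hook in front, to x = -59, z -15 to +6 mm.
- tab (a point): Centre of the carrier's grip tab, the upper part of its blue plate (carrier axes): 8 mm thick along x, 30 mm wide along y, 44 mm high; it lies at x = -24, z = +40 mm of the carrier's origin. In the rail, whatever grips the tab must stay above z = +18 mm of the carrier's origin to clear the rail's top.
- park_block: Fixed wooden block, 60 x 85 x 40 mm, origin at the centre of its underside. A slot 18 mm deep in its top holds the foot of the carrier's plate with about 1 mm play a side; the carrier lifts straight out. At the start the carrier's axes are parallel to the block's.
- rail_stand: Fixed plywood stand carrying the rail. Origin on the table below the rail's mouth; the rail's slot faces -x; y runs roughly along the rail from mouth to far end. IMPORTANT: the rail is clamped askew: turned about its mouth by up to 0.08 rad either way in plan and 0.04 rad up or down; NOT measured. 190 mm in, its axis may be 15 mm to either side and 8 mm above or below. Posts stand behind it.
- mouth (a point): Centre of the rail's open end, always 160 mm up (axes of rail_stand). C profile 30 x 30 mm, 235 mm long, hollow 22 (x) x 22 mm (z), slot 13 mm high on its -x side, capped at the far end, flared lips 10 mm long before the mouth. The carrier's origin runs on its axis; the rollers have 3 mm play each way in x, 2 mm in z. More than 20 N in all between carrier and rail is a fault.
- buffer (a joint): Red spring buffer in the far end of the rail: 0 = free, its face 205 mm from the mouth; grows to 0.013 m as the leading roller (23 mm ahead of the carrier's origin) presses it: 1.6 N at first, 4.8 N at 0.008, 6.8 N at 0.013 where it bottoms hard (carrier's origin 195 mm in). It is damped: press it slowly, 30 mm/s or less (each 10 mm/s adds 0.8 N).
- latch (a joint): Orange spring latch in the slot's lower edge: 0 = up, grows to 0.009 m as the carrier's neck rides over its ramp (a few N of drag), and snaps up to 0 behind the neck. Ramp from 150 mm, upright holding face at 170 mm from the mouth: it snaps up when the carrier's origin is 190 mm in along the rail, the buffer then at about 0.008.
- screwdriver: Green-handled screwdriver, 215 mm long, lying, bystander, origin at the centre of its underside.
- tape_measure: Yellow pocket tape measure, 34 x 79 x 58 mm, bystander, origin at the centre of its underside.

How it is judged:
On the way:
1. the carrier's rollers have gone into the mouth and it is inside the rail, short of the latch (y of carrier in the frame of rail_stand between 0.03 and 0.15 m and z of carrier in the frame of rail_stand between 0.148 and 0.172 m and x of carrier in the frame of rail_stand between -0.02 and 0.02 m), for 0.1 s.
At the end, for the whole second after the job is handed in: The carrier is inside the rail, let go and at rest, upright within 0.25 rad, caught between latch and buffer: its origin 183 to 198 mm from the mouth, within 14 mm of the mouth's height and 24 mm of the stand's y axis, the buffer held pressed in by more than 5 mm and the latch up again (under 2 mm) (value of joint buffer above 0.005 m and value of joint latch below 0.002 m and y of carrier in the frame of rail_stand between 0.183 and 0.198 m and z of carrier in the frame of rail_stand between 0.146 and 0.174 m and x of carrier in the frame of rail_stand between -0.024 and 0.024 m and angle between carrier's own z axis and vertical below 0.25 rad and linear speed of carrier below 0.02 m/s); the robot touches nothing.
It fails at once if the carrier is forced against the rail, its latch or its buffer (more than 20 N) (contact force between carrier and rail_stand above 20 N).
It fails at once if a bystander is moved by more than 30 mm (distance of any of tape_measure, screwdriver from where it was at the start of the episode above 0.03 m).
It also fails if it takes over 72 s, if anything falls off the work surface, if the arm or the gripper's body presses on something with over 40 N, if the wrist force passes 120 N, or if a joint passes its speed limit or range.

### The arm

A 6-joint arm with a two-finger parallel gripper is mounted at the origin on a cart in front of the work surface, level with it; the furniture and walls round the work are solid. World frame = base frame: x ahead of the robot, y to its left, z up, the work surface at z = 0. Lengths are in m, angles in rad, forces in N, time in s.
With the tool pointing down it reaches from about 0.35 to 1 m from the base axis. Payload 7.1 kg.
Tool frame: the origin (TCP) lies between the finger pads; the fingertips stand 22 mm ahead of it and the grasp point (between the pads) lies 3 mm ahead of it; x points along the fingers, y is the direction in which the jaws open and shut, and the axes are right-handed (so a half turn about x gives the same grasp; the last joint's range is limited). The gripper opens to 85 mm and grips with 20 to 120 N. Pads are 22 mm wide; open, the fingers measure 114 mm over their backs; the gripper's body (76 mm by 85 mm) begins 54 mm behind the grasp point. The pads swing forward as they close: fully open they stand 13 mm farther back than shut.
Start: joints at [-0.019, 0.423, 1.63, -0, 1.089, -0.019], TCP at [0.625, 0, 0.253] pointing down, gripper open.
Joint ranges: [-3, 3], [-0.9, 2.11], [0.09, 2.58], [-1.31, 4.45], [0.11, 2.69], [-2.54, 2.54]. Speed limits (rad/s): [2.39, 2.39, 3.01, 3.14, 3.14, 3.14].

### API

Orientations are given as a rotation vector (axis times angle).
In Python, from rig import manip gives the robot as it stands. The module is installed in compiled form; this text tells all that it offers. Calls block until the motion is done:
- manip.move_to(position, orientation): joint-space move of the TCP to a pose.
- manip.servo_line(position, orientation=None, rate=0.15): straight line of the TCP; orientation=None keeps the orientation; rate is the mean speed in m/s.
- manip.set_joints(angles): joint-space move.
- manip.command_gripper(opening, f_grip=None): finger opening in m; f_grip is the grip in N (None keeps the last); returns when the fingers have stopped.
- manip.hold(seconds).
- manip.solve_ik(position, orientation): joint angles nearest the present ones, or None.
- manip.camera(name): name is "scene" or "side" or "wrist"; returns a dict with "image" (420x560x3 uint8, red, green, blue), "fx", "fy", "cx", "cy" (pixels), "cam_to_world" (4x4, takes a point from camera to world coordinates); the wrist camera has in their place "mount" (4x4, takes a point from camera to tool coordinates, whose origin is the TCP and whose axes are the tool frame's). Camera axes: x right, y down, z forward; pixel columns grow to the right and rows downward; lengths in m; the calibration is good to about 2 mm. A picture is of the moment at which its call begins: read the wrist's pose just before it. There is no depth.
A pose or a line that the arm cannot do raises manip.IKError and nothing moves.
- manip.sign_off(): hands the job in, once; it reports no verdict.
Readings, each from a call of its own:
- manip.get_time(): time.
- manip.get_joint_positions(): joint angles.
- manip.get_joint_vel(): joint speeds.
- manip.get_tau(): joint torques, N m.
- manip.get_position(): TCP position.
- manip.get_ee_rot(): TCP orientation.
- manip.get_contact_force(): force on the tool from outside, world axes, zero at the start.
- manip.get_torque(): the same for the moment, N m.
- manip.get_width(): finger opening in m.
Only numpy, scipy, OpenCV 4.12 (cv2) and the standard library are available. Lean on these libraries where they do the work, as an engineer would, in place of code of your own. Each camera call takes 0.05 s, during which the arm holds its last target.

## Working session

There is one attempt and no reset: what is moved stays moved. The work goes in short steps, each a Python script; the robot and the scene stay as the last script left them, time stands still between calls to the robot, and variables do not carry over. Pictures are saved under pics/ and viewed, and the job is handed in when it is done.

```bash
mkdir -p pics
python3 - <<'E'
from rig import manip
import cv2, numpy as np
np.set_printoptions(precision=4,suppress=True)
for n in ["scene","side","wrist"]:
    p=manip.get_position(); r=manip.get_ee_rot()
    c=manip.camera(n)
    cv2.imwrite(f"pics/{n}0.png",c["image"][:,:,::-1])
    print(n,c["fx"],c["fy"],c["cx"],c["cy"]);print(c.get("cam_to_world",c.get("mount")))
print(p,r,manip.get_time(),manip.get_width(),manip.get_contact_force())
E
```

```text
scene 451.0226102920973 451.0226102920973 286.8245136415055 211.40236757865466
[[ 0.8825 -0.2015  0.425   0.0603]
 [-0.4704 -0.383   0.795  -0.7789]
 [ 0.0026 -0.9015 -0.4328  0.6277]
 [ 0.      0.      0.      1.    ]]
side 418.3580829006719 418.3580829006719 278.86879587168073 206.05267506137136
[[-0.9987 -0.0332  0.0389  0.5004]
 [-0.0494  0.4285 -0.9022  0.9889]
 [ 0.0133 -0.9029 -0.4296  0.5352]
 [ 0.      0.      0.      1.    ]]
wrist 318.2428096971502 318.2428096971502 277.2422332482983 219.2930587267211
[[-0.0003 -0.3186  0.9479 -0.1217]
 [ 1.     -0.0006  0.0001  0.0012]
 [ 0.0005  0.9479  0.3186 -0.0817]
 [ 0.      0.      0.      1.    ]]
[0.6245 0.0001 0.2526] [ 1.2086  1.2103 -1.2102] 0.15 0.08561051725436557 [-0.2509  0.4935  0.0574]
```

View pics/scene0.png

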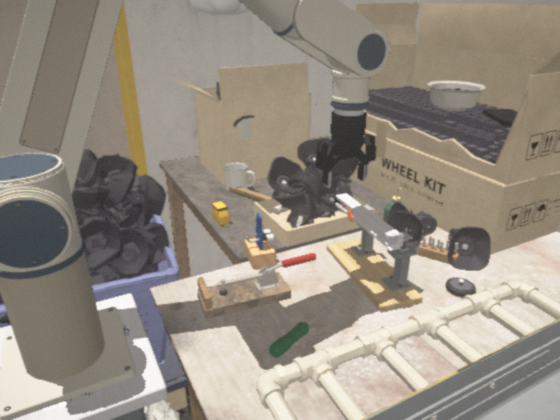

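View pics/side0.png

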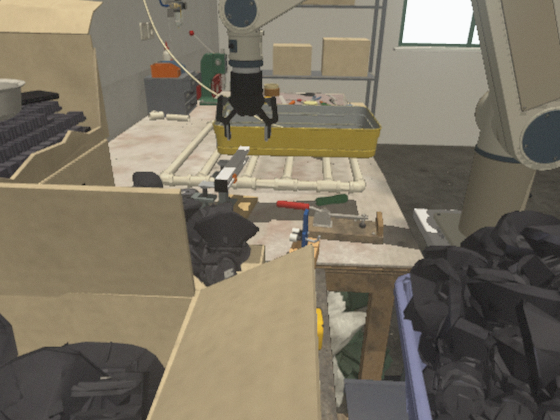

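View pics/wrist0.png

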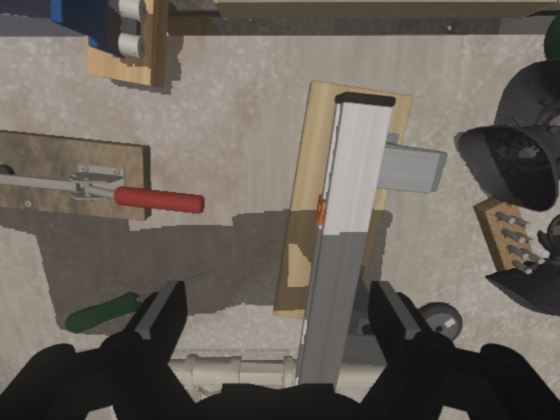

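The scene view shows the block with the carrier at about (260,245) and the rail with its mouth at about (395,238). The wrist view shows the rail's capped far end at (365,98), the orange latch at (320,212) and the carrier's rollers at (130,10) and (130,45). So the rail runs along +y with its mouth on the -y side. I'll get rough positions next, then move for better views.

```bash
cat > h.py <<'E'
from rig import manip
import cv2, numpy as np, pickle
from scipy.spatial.transform import Rotation as R
np.set_printoptions(precision=4,suppress=True)
def shot(n,tag):
    p=np.array(manip.get_position()); r=np.array(manip.get_ee_rot())
    c=manip.camera(n)
    if n=="wrist":
        T=np.eye(4);T[:3,:3]=R.from_rotvec(r).as_matrix();T[:3,3]=p
        T=T@np.array(c["mount"])
    else: T=np.array(c["cam_to_world"])
    d=dict(T=T,K=np.array([[c["fx"],0,c["cx"]],[0,c["fy"],c["cy"]],[0,0,1]]))
    pickle.dump(d,open(f"pics/{tag}.pkl","wb"))
    cv2.imwrite(f"pics/{tag}.png",c["image"][:,:,::-1])
    return d
def load(tag): return pickle.load(open(f"pics/{tag}.pkl","rb"))
def ray(d,u,v):
    x=np.linalg.solve(d["K"],[u,v,1.]); return d["T"][:3,3], d["T"][:3,:3]@x
def atz(d,u,v,z):
    o,k=ray(d,u,v); return o+k*(z-o[2])/k[2]
def tri(obs):
    A=np.zeros((3,3));b=np.zeros(3);L=[]
    for d,u,v in obs:
        o,k=ray(d,u,v);k=k/np.linalg.norm(k);P=np.eye(3)-np.outer(k,k);A+=P;b+=P@o;L.append((o,P))
    x=np.linalg.solve(A,b); return x,[np.linalg.norm(P@(x-o))*1e3 for o,P in L]
def proj(d,X):
    T=np.linalg.inv(d["T"]);x=T[:3,:3]@np.array(X)+T[:3,3];q=d["K"]@x;return q[:2]/q[2]
def down(yaw=0.): # tool down, tool y along world x rotated by yaw
    M=np.array([[0,1,0],[0,0,-1],[-1,0,0.]])
    return (R.from_rotvec([0,0,yaw])*R.from_matrix(M)).as_rotvec()
E
python3 - <<'E'
from h import *
import shutil
d=shot("wrist","w1")
print(down())
for u,v,z in [(340,95,.175),(394,100,.175),(300,380,.175),(350,380,.175),(320,212,.15),(130,10,.06),(130,45,.06),(128,322,0.01),(315,82,.01),(411,97,.01),(277,310,.01),(375,315,.01)]: print(u,v,atz(d,u,v,z))
dd=shot("scene","s1")
for u,v,z in [(395,238,.175),(345,200,.175),(258,230,.1),(262,258,.03),(221,213,.03),(290,340,.01)]: print('s',u,v,atz(dd,u,v,z))
E
```

```text
[ 1.2092  1.2092 -1.2092]
340 95 [0.6624 0.0913 0.175 ]
394 100 [0.6942 0.0886 0.175 ]
300 380 [ 0.6437 -0.1202  0.175 ]
350 380 [ 0.6835 -0.1202  0.175 ]
320 212 [0.6572 0.012  0.15  ]
130 10 [0.4999 0.1647 0.06  ]
130 45 [0.496 0.138 0.06 ]
128 322 [ 0.4231 -0.1876  0.01  ]
315 82 [0.6654 0.1121 0.01  ]
411 97 [0.7686 0.0972 0.01  ]
277 310 [ 0.6251 -0.1686  0.01  ]
375 315 [ 0.7567 -0.1764  0.01  ]
s 395 238 [ 0.643  -0.1637  0.175 ]
s 345 200 [0.6612 0.0431 0.175 ]
s 258 230 [0.4646 0.1294 0.1   ]
s 262 258 [0.4643 0.1087 0.03  ]
s 221 213 [0.465  0.4021 0.03  ]
s 290 340 [ 0.3949 -0.1678  0.01  ]
```

Run:
```python
from h import *
print(manip.get_time())
manip.move_to([0.56,0.02,0.43],down()); shot("wrist","A")
manip.move_to([0.56,-0.11,0.40],down()); shot("wrist","B")
print(manip.get_time())
# slanted views: tool x toward +x & down; 
for ang in (0.5,0.8):
  for base in (0,np.pi/2,-np.pi/2,np.pi):
    # look direction tilted about world y (towards +x)
    o=(R.from_rotvec([0,-ang,0])*R.from_rotvec(down(base))).as_rotvec()
    M=R.from_rotvec(o).as_matrix()
    for p in ([0.42,-0.03,0.35],[0.45,-0.03,0.4]):
        q=manip.solve_ik(p,o)
        print(ang,base,p,M[:,0],M[:,2],q)
```

```text
0.25
1.725
0.5 0 [0.42, -0.03, 0.35] [ 0.4794 -0.     -0.8776] [ 0. -1.  0.] [-0.1458 -0.2235  2.2098  0.1134  0.6628 -0.2177]
0.5 0 [0.45, -0.03, 0.4] [ 0.4794 -0.     -0.8776] [ 0. -1.  0.] [-0.1321 -0.2203  2.0904  0.0901  0.7772 -0.1804]
0.5 1.5707963267948966 [0.42, -0.03, 0.35] [ 0.4794  0.     -0.8776] [ 0.8776 -0.      0.4794] [-0.1458 -0.2235  2.2098  0.1134  0.6628 -1.7885]
0.5 1.5707963267948966 [0.45, -0.03, 0.4] [ 0.4794  0.     -0.8776] [ 0.8776 -0.      0.4794] [-0.1321 -0.2203  2.0904  0.0901  0.7772 -1.7512]
0.5 -1.5707963267948966 [0.42, -0.03, 0.35] [ 0.4794  0.     -0.8776] [-0.8776  0.     -0.4794] [-0.1458 -0.2235  2.2098  0.1134  0.6628  1.3531]
0.5 -1.5707963267948966 [0.45, -0.03, 0.4] [ 0.4794  0.     -0.8776] [-0.8776  0.     -0.4794] [-0.1321 -0.2203  2.0904  0.0901  0.7772  1.3904]
0.5 3.141592653589793 [0.42, -0.03, 0.35] [ 0.4794  0.     -0.8776] [0. 1. 0.] None
0.5 3.141592653589793 [0.45, -0.03, 0.4] [ 0.4794  0.     -0.8776] [0. 1. 0.] None
0.8 0 [0.42, -0.03, 0.35] [ 0.7174 -0.     -0.6967] [ 0. -1.  0.] [-0.1893 -0.2904  2.3795  0.4849  0.2938 -0.5
[... 166 characters left out ...]
.7174  0.     -0.6967] [ 0.6967 -0.      0.7174] [-0.1893 -0.2904  2.3795  0.4849  0.2938 -2.1705]
0.8 1.5707963267948966 [0.45, -0.03, 0.4] [ 0.7174  0.     -0.6967] [ 0.6967 -0.      0.7174] [-0.1668 -0.303   2.2624  0.3063  0.4061 -1.9703]
0.8 -1.5707963267948966 [0.42, -0.03, 0.35] [ 0.7174 -0.     -0.6967] [-0.6967 -0.     -0.7174] [-0.1893 -0.2904  2.3795  0.4849  0.2938  0.9711]
0.8 -1.5707963267948966 [0.45, -0.03, 0.4] [ 0.7174 -0.     -0.6967] [-0.6967 -0.     -0.7174] [-0.1668 -0.303   2.2624  0.3063  0.4061  1.1713]
0.8 3.141592653589793 [0.42, -0.03, 0.35] [ 0.7174  0.     -0.6967] [0. 1. 0.] None
0.8 3.141592653589793 [0.45, -0.03, 0.4] [ 0.7174  0.     -0.6967] [0. 1. 0.] None
```

```bash
python3 -c "
import cv2
a=cv2.imread('pics/A.png');b=cv2.imread('pics/B.png')
cv2.imwrite('pics/A2.png',cv2.resize(a,(800,600),interpolation=2));cv2.imwrite('pics/B2.png',cv2.resize(b,(800,600),interpolation=2))"
```

```text
(no output)
```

View pics/A2.png

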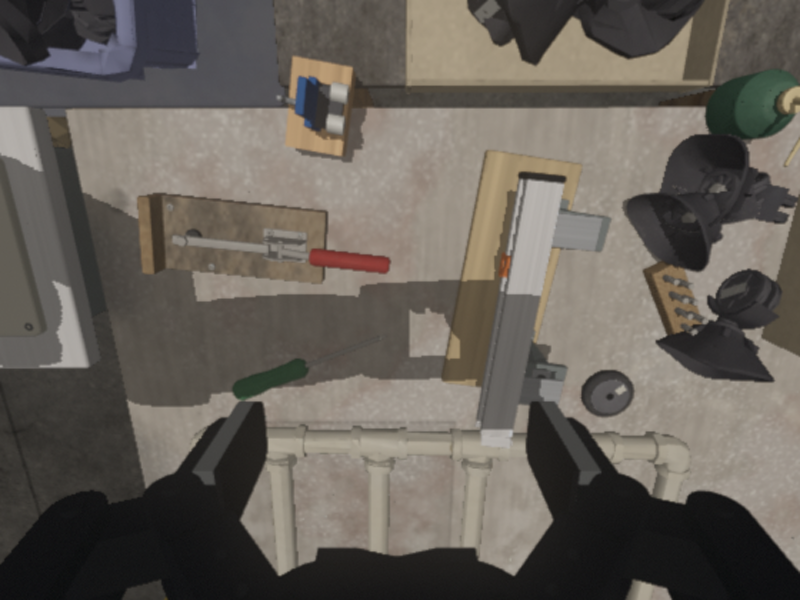

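View pics/B2.png

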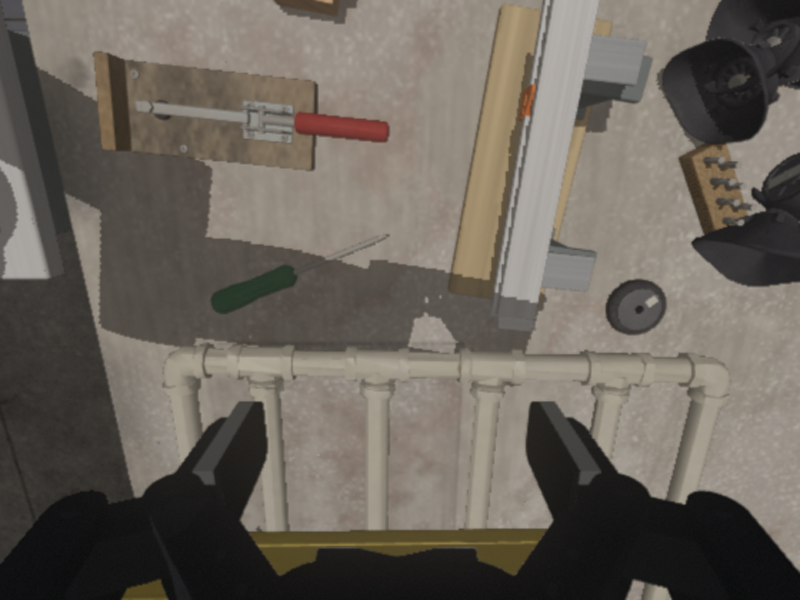

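Pictures A and B show the mouth's lips at about (495,430) in the enlarged A. The carrier is in its block at about (322,108) and the screwdriver at (270,378). A slanted view of the slot side should give the rail's pitch, and a closer one should fix the carrier.

Run:
```python
from h import *
o=(R.from_rotvec([0,-.5,0])*R.from_rotvec(down(np.pi/2))).as_rotvec()
manip.move_to([0.51,-0.03,0.35],o); shot("wrist","C")
manip.move_to([0.48,0.08,0.32],down()); shot("wrist","D")
print(manip.get_time())
for n in "CD":
    a=cv2.imread(f'pics/{n}.png');cv2.imwrite(f'pics/{n}2.png',cv2.resize(a,(800,600),interpolation=2))
```

```text
4.8417
```

View pics/C2.png

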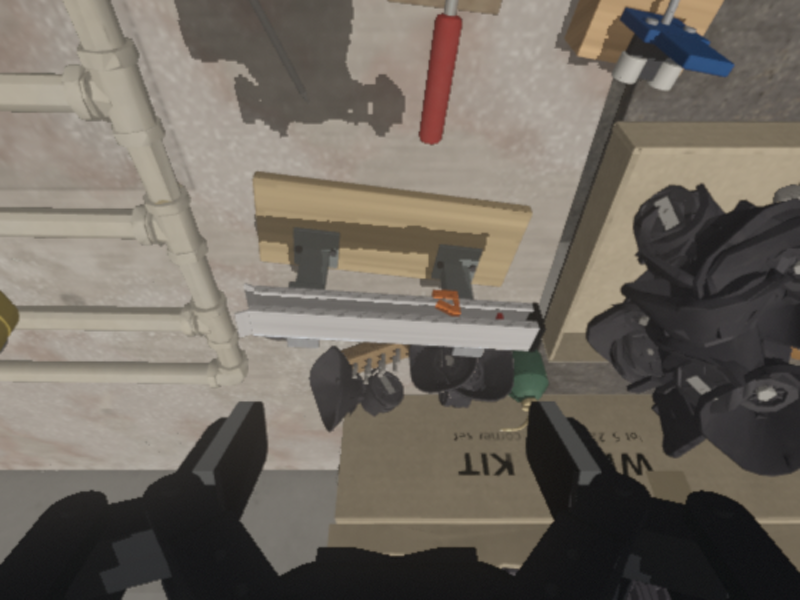

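View pics/D2.png

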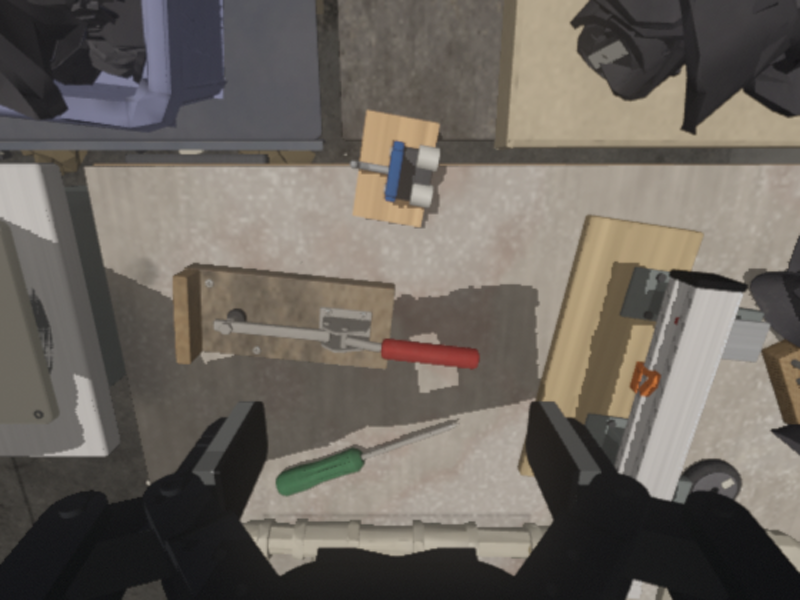

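C shows the slot side of the rail: mouth at about (245,310), capped end at (540,325), latch at (447,302). D shows the carrier from above, with its rollers at (428,158) and (423,195). I'll zoom in to pick points.

Run:
```python
import cv2,numpy as np
def crop(n,u0,v0,w,h,s):
    a=cv2.imread(f'pics/{n}.png')[v0:v0+h,u0:u0+w]
    a=cv2.resize(a,None,fx=s,fy=s,interpolation=cv2.INTER_CUBIC)
    for k in range(0,w,10):
        cv2.line(a,(int((k+.5)*s),0),(int((k+.5)*s),(8 if (u0+k)%50 else 18)),(0,0,255),1)
        if (u0+k)%20==0: cv2.putText(a,str(u0+k),(k*s,28),0,.35,(0,0,255),1)
    for k in range(0,h,10):
        cv2.line(a,(0,int((k+.5)*s)),(8,int((k+.5)*s)),(0,0,255),1)
        if (v0+k)%20==0:cv2.putText(a,str(v0+k),(10,k*s+4),0,.35,(0,0,255),1)
    return a
cv2.imwrite('pics/zC.png',crop('C',160,190,230,65,3))
cv2.imwrite('pics/zA.png',crop('A',325,115,80,200,3))
cv2.imwrite('pics/zB.png',crop('B',335,0,90,240,2))
D=crop('D',235,70,90,95,6)
cv2.imwrite('pics/zD.png',D)
cv2.imwrite('pics/zA_car.png',crop('A',190,30,80,90,6))
```

```text
(no output)
```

View pics/zC.png

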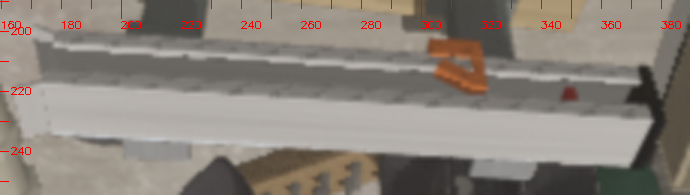

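View pics/zA.png

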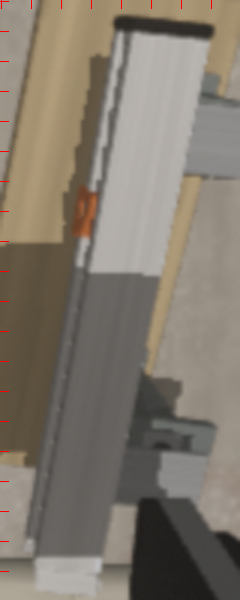

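View pics/zB.png

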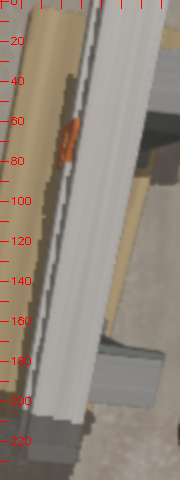

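View pics/zD.png

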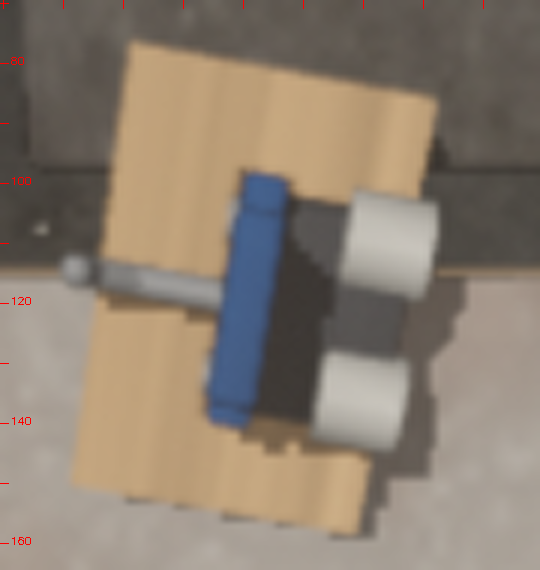

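View pics/zA_car.png

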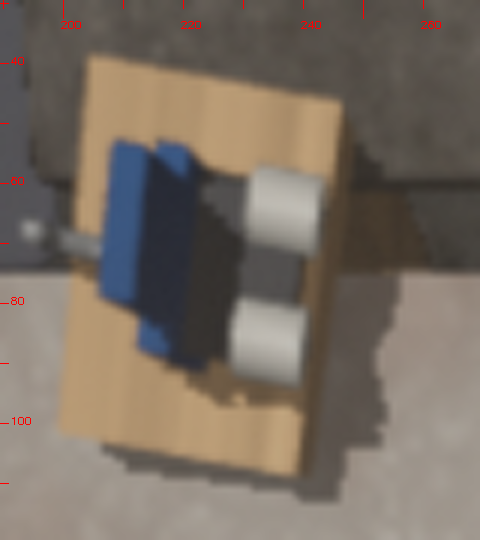

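```bash
cat > fit.py <<'E'
from h import *
from scipy.optimize import least_squares
dA,dB,dC,dD=[load(k) for k in "ABCD"]
cv=lambda p,u0,v0,s:(u0+(p[0]+.5)/s-.5, v0+(p[1]+.5)/s-.5)
a=lambda *p:cv(p,325,115,3)
b=lambda *p:cv(p,335,0,2)
c=lambda *p:cv(p,160,190,3)
front=[(dA,a(128,38)),(dA,a(90,272)),(dA,a(38,553)),(dB,b(102,5)),(dB,b(66,210)),(dB,b(30,410)),(dC,c(60,83)),(dC,c(340,101)),(dC,c(635,117))]
back=[(dA,a(208,40)),(dA,a(160,275)),(dA,a(103,555)),(dB,b(165,10)),(dB,b(125,215)),(dB,b(85,420)),(dC,c(60,134)),(dC,c(340,151)),(dC,c(628,167))]
mouth=[(dA,a(37,556),-1),(dA,a(102,557),1),(dB,b(30,415),-1),(dB,b(84,423),1),(dC,c(48,81),-1),(dC,c(48,133),1)]
def frame(q):
    x,y,yaw,pit=q[:4]; Rm=(R.from_rotvec([0,0,yaw])*R.from_rotvec([pit,0,0])).as_matrix()
    return np.array([x,y,.16+(q[4] if len(q)>4 else 0)]),Rm
def res(q,full=False):
    o,Rm=frame(q); r=[]
    for L,s in ((front,-1),(back,1)):
        for d,p in L:
            e=[proj(d,o+Rm@[s*.015,t,.015]) for t in (0.,.235)]
            n=e[1]-e[0];n=np.array([-n[1],n[0]])/np.linalg.norm(n)
            r.append(n@(np.array(p)-e[0]))
    for d,p,s in mouth:
        e=[proj(d,o+Rm@[s*.015,t,.015]) for t in (0.,.235)]
        n=(e[1]-e[0]);n/=np.linalg.norm(n); r.append(.5*n@(np.array(p)-e[0]))
    return np.array(r)
if __name__=="__main__":
    for q0 in ([.65,-.15,-.1,0],[.65,-.15,-.1,0,0]):
        s=least_squares(res,q0,x_scale=.01);print(s.x,s.cost);print(s.fun[:9]);print(s.fun[9:18]);print(s.fun[18:])
        C=np.linalg.inv(s.jac.T@s.jac)*.25;print("sd",np.sqrt(np.diag(C)))
    o,Rm=frame(s.x)
    print("far at 190",o+Rm@[0,.19,0])
    for n,d in zip("ABC",(dA,dB,dC)): print(n,"cap",proj(d,o+Rm@[-.015,.235,.015]),"latch170",proj(d,o+Rm@[-.015,.17,-.007]))
    # block
    k=lambda *p:cv(p,235,70,6)
    ka=lambda *p:cv(p,190,30,6)
    obsD=[k(130,42),k(437,97),k(72,485),k(358,535)]
    obsA=[ka(92,53),ka(343,101),ka(57,432),ka(300,475)]
    cor=[(-.03,.0425),(.03,.0425),(-.03,-.0425),(.03,-.0425)]
    def rb(q,full=None):
        r=[]
        for d,O in ((dD,obsD),(dA,obsA)):
            for p,cc in zip(O,cor):
                X=np.r_[q[:2]+R.from_rotvec([0,0,q[2]]).as_matrix()[:2,:2]@cc,.04]; r.extend(np.array(p)-proj(d,X))
        return np.array(r)
    s=least_squares(rb,[.48,.15,-.1],x_scale=.01);print("block",s.x,s.fun)
    for d,P in ((dD,[k(389,243),k(360,400)]),(dA,[ka(285,210),ka(268,340)])):
        w=[atz(d,*p,.067) for p in P]; print("rollers",w[0],w[1],"mid",(w[0]+w[1])/2,"yaw",np.arctan2(-(w[0]-w[1])[0],(w[0]-w[1])[1]))
    m1=tri([(dD,*k(389,243)),(dA,*ka(285,210))]);m2=tri([(dD,*k(360,400)),(dA,*ka(268,340))]);print(m1,m2)
    # tab top centre D: corners
    w=[atz(dD,*k(*p),.129) for p in [(245,172),(290,180),(222,420)]];print("tab",w)
E
python3 fit.py
```

```text
[ 0.6568 -0.1403 -0.0959 -0.0046] 21.07987689369252
[-0.3173  0.8733  0.2133  0.1191 -0.2077 -0.9592 -0.0298  0.2781 -0.3838]
[-0.0339 -0.1236 -0.1679 -0.2261  0.2412  0.7084 -0.0306  0.3004  0.1464]
[-0.5181  0.204   3.5249  2.8066 -2.1403 -3.7532]
sd [0.0003 0.0005 0.0022 0.0033]
[ 0.6568 -0.1403 -0.0958 -0.0043 -0.    ] 21.079426931377533
[-0.3155  0.8712  0.2066  0.1205 -0.2112 -0.9673 -0.0137  0.2849 -0.3867]
[-0.0328 -0.1249 -0.1721 -0.2253  0.239   0.7033 -0.0132  0.3074  0.1427]
[-0.5216  0.1995  3.5264  2.8066 -2.1374 -3.7517]
sd [0.0004 0.0006 0.0029 0.0051 0.0007]
far at 190 [0.675  0.0489 0.1591]
A cap [369.2552 118.3289] latch170 [354.8589 172.0994]
B cap [391.5791 -32.2853] latch170 [371.4763  51.8775]
C cap [383.9284 229.8234] latch170 [327.2834 212.793 ]
block [ 0.48    0.1539 -0.1658] [-0.3349 -0.0236 -0.0542 -0.1046 -0.1061  0.1227  0.0097  0.4163  0.2148
 -0.3574  0.1967 -0.1375 -0.3722 -0.0586  0.5639  0.1617]
rollers [0.506  0.1639 0.067 ] [0.5011 0.1357 0.067 ] mid [0.5036 0.1498 0.067 ] yaw -0.1715971722036147
rollers [0.5052 0.164  0.067 ] [0.5001 0.1364 0.067 ] mid [0.5027 0.1502 0.067 ] yaw -0.1828862199745139
(array([0.5057, 0.1637, 0.0701]), [np.float64(0.19884028457824685), np.float64(0.19884028457829803)]) (array([0.5008, 0.136 , 0.0723]), [np.float64(0.029011832065150605), np.float64(0.02901183206516595)])
tab [array([0.4796, 0.1738, 0.129 ]), array([0.4865, 0.1727, 0.129 ]), array([0.4759, 0.1369, 0.129 ])]
```

Run:
```python
import cv2,numpy as np
def crop(n,u0,v0,w,h,s):
    a=cv2.imread(f'pics/{n}.png')[v0:v0+h,u0:u0+w]
    a=np.clip(a.astype(float)*1.4,0,255).astype(np.uint8)
    a=cv2.resize(a,None,fx=s,fy=s,interpolation=cv2.INTER_CUBIC)
    for k in range(0,w,5): cv2.line(a,(int((k+.5)*s),0),(int((k+.5)*s),(8 if (u0+k)%10 else 18)),(0,0,255),1)
    for k in range(0,h,5): cv2.line(a,(0,int((k+.5)*s)),((8 if (v0+k)%10 else 18),int((k+.5)*s)),(0,0,255),1)
    return a
i=[crop('A',325,270,50,50,8),crop('B',335,190,50,50,8)]
cv2.imwrite('pics/m1.png',np.hstack(i))
cv2.imwrite('pics/m2.png',np.vstack([crop('C',160,195,60,48,10)]))
cv2.imwrite('pics/m3.png',crop('scene',0,0,1,1,1) if 0 else cv2.resize(cv2.imread('pics/s1.png')[190:290,320:440],None,fx=6,fy=6,interpolation=2))
```

```text
(no output)
```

View pics/m1.png

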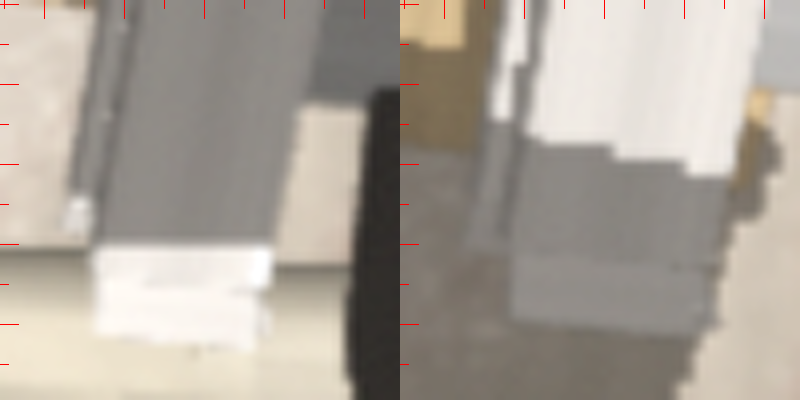

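View pics/m2.png

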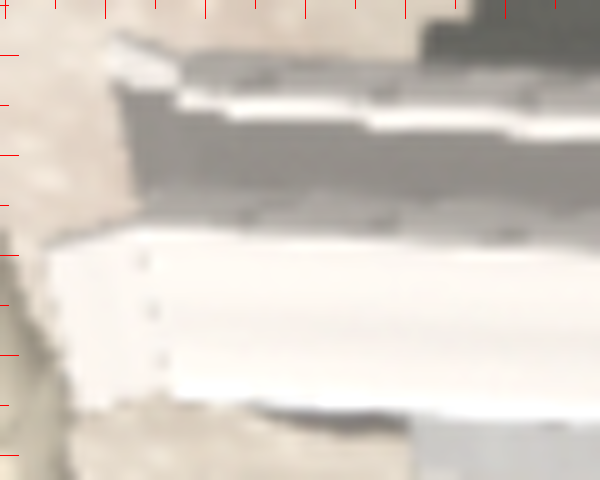

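View pics/m3.png

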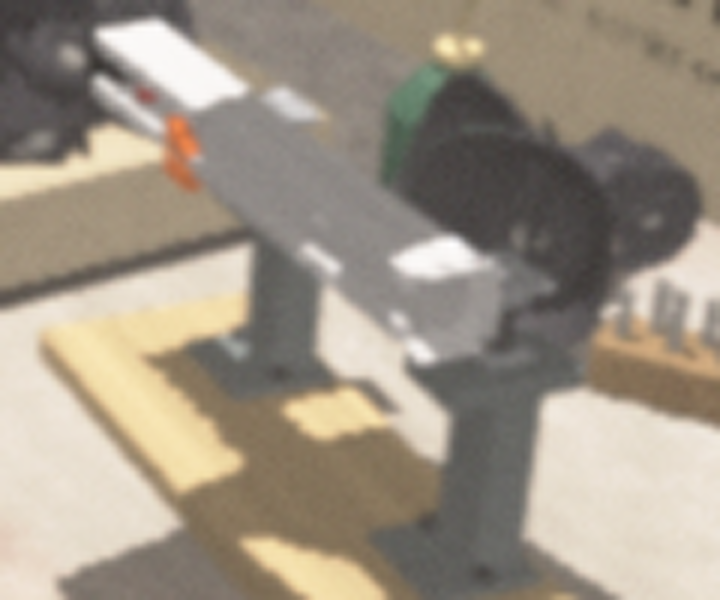

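```bash
python3 - <<'E'
s=open('fit.py').read()
i=s.index("mouth=[");j=s.index("\n",i)
s=s[:i]+"mouth=[(dA,(337,305.3),-1),(dA,(358.3,306),1),(dB,(348.3,221.4),-1),(dB,(374,223),1),(dC,(173.5,217.3),-1),(dC,(176.3,234),1)]\nfront+=[(dA,(337,305.3)),(dB,(348.3,221.4)),(dC,(173.5,217.3))]\nback+=[(dA,(358.3,306)),(dB,(374,223)),(dC,(176.5,234))]"+s[j:]
s=s.replace("fun[:9]","fun[:12]").replace("fun[9:18]","fun[12:24]").replace("fun[18:]","fun[24:]")
open('fit.py','w').write(s)
E
python3 fit.py | head -12
```

```text
[ 0.6563 -0.1483 -0.0941 -0.0041] 2.2077901882160753
[-0.2418  0.8244  0.0145  0.1831 -0.2899 -1.1841 -0.1772  0.2082 -0.372
  0.7799  0.1918  0.1598]
[ 0.0391 -0.1724 -0.3619 -0.1674  0.1582  0.4838 -0.162   0.2387  0.1563
  0.2029 -0.126  -0.3164]
[-0.543  -0.042  -0.1809  0.1419  0.4581 -0.013 ]
sd [0.0002 0.0005 0.0019 0.0031]
[ 0.6563 -0.1483 -0.094  -0.0039 -0.    ] 2.2069024826298484
[-0.2398  0.8224  0.0076  0.1847 -0.2933 -1.1924 -0.1607  0.215  -0.3755
  0.7727  0.1828  0.1769]
[ 0.0404 -0.1737 -0.3661 -0.1664  0.1562  0.4787 -0.144   0.2456  0.152
  0.1985 -0.1315 -0.2981]
```

The fits agree within about 1 px. The mouth is at (0.6563,-0.1483,0.16), the rail's yaw is -0.094 rad and its pitch about -0.004. The carrier's origin is at (0.5035,0.150,0.067) with yaw -0.166. I'll grasp and lift it.

```bash
cat >> h.py <<'E'
M0=np.array([.6563,-.1483,.16]); YAW=-.094; PIT=-.004; H=.045
def cpose(o,yaw):  # tool pose for carrier origin o, upright, yaw
    Rz=R.from_rotvec([0,0,yaw])
    return np.array(o)+Rz.apply([-.024,0,H]), down(yaw)
def railpt(s,dx=0,dz=0):
    Rm=R.from_rotvec([0,0,YAW])*R.from_rotvec([PIT,0,0])
    return M0+Rm.apply([dx,s,dz])
E
python3 - <<'E'
from h import *
p,o=cpose([.5035,.150,.067],-.166)
manip.move_to(p+[0,0,.10],o)
manip.servo_line(p,o,rate=.1)
print(manip.get_contact_force())
manip.command_gripper(0.0,100)
print(manip.get_width(),manip.get_contact_force(),manip.get_position(),p)
shot("wrist","G")
print(manip.get_time())
E
```

```text
[-0.4078 -0.5729  0.1596]
0.006973832950897935 [-1.7468 -0.2903  4.7364] [0.4797 0.154  0.1122] [0.4798 0.154  0.112 ]
7.325
```

View pics/G.png

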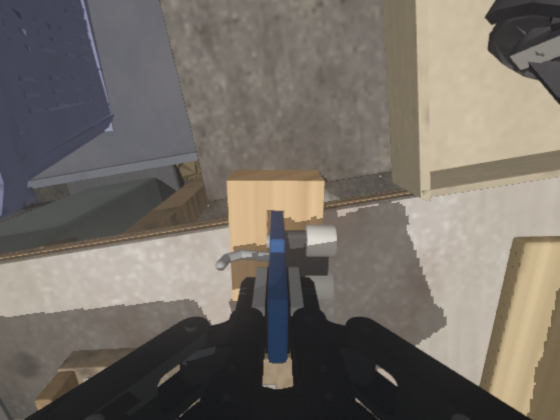

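The picture shows the tab squarely between the pads, with the tab's top edge running from (278,215) to (278,355). The width reads 7 mm, so it is gripped. Lifting and carrying it to a point in front of the mouth.

Run:
```python
from h import *
p=np.array(manip.get_position());o=down(-.166)
manip.servo_line(p+[0,0,.03],o,rate=.06); print(manip.get_contact_force())
manip.servo_line(p+[0,0,.20],o,rate=.2)
q,oo=cpose(railpt(-.075)+[0,0,.14],YAW)
manip.servo_line(q,oo,rate=.25)
q,oo=cpose(railpt(-.075),YAW)
manip.servo_line(q,oo,rate=.15); manip.hold(.3)
print([manip.get_contact_force() for _ in range(3)],manip.get_torque(),manip.get_width())
print(manip.get_position()-q)
for n in ("wrist","scene","side"): shot(n,"P"+n)
print(manip.get_time())
a=cv2.imread('pics/Pscene.png')[170:290,310:470];cv2.imwrite('pics/Psz.png',cv2.resize(a,None,fx=5,fy=5,interpolation=2))
```

```text
[-0.1222 -0.2085 -1.8998]
[array([-0.1353, -1.0113, -1.1132]), array([-0.1353, -1.0113, -1.1132]), array([-0.1353, -1.0113, -1.1132])] [ 0.0213 -0.0195  0.0263] 0.006577209833676342
[ 0.0003 -0.0001  0.0007]
12.275
```

View pics/Psz.png

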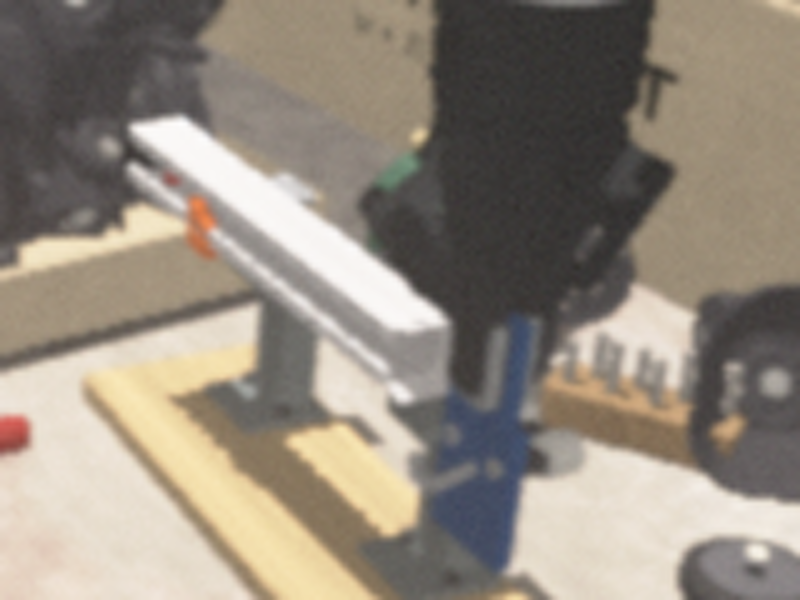

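View pics/Pwrist.png

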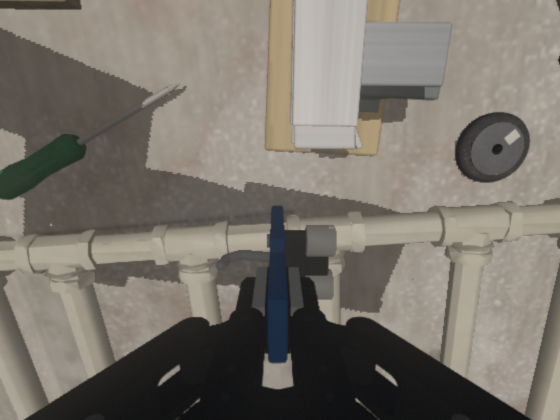

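The scene crop shows the carrier upright just in front of the mouth. The wrist picture shows the rollers at about (320,240) and the mouth seam at about v=125, u 293..357 together, which allows a relative check.

Run:
```python
from h import *
d=load("Pwrist")
for s,e in ((0,"seam"),(.15,"in")):
  for k in (-.015,.015): print(e,proj(d,railpt(s,k,.015)))
# predicted carrier features, given tool
c=railpt(-.075); Rz=R.from_rotvec([0,0,YAW])
for y in (.014,-.014):
  for x in (-.008,.008): print("roller",y,x,proj(d,c+Rz.apply([x,y,.005])), "axis y ext",proj(d,c+Rz.apply([x,y+.009,0])))
print("tab top",[proj(d,c+Rz.apply([x,.015,.062])) for x in (-.028,-.020)],[proj(d,c+Rz.apply([x,-.015,.062])) for x in (-.028,-.020)])
def z(u0,v0,w,h,s,f):
    a=cv2.imread('pics/Pwrist.png')[v0:v0+h,u0:u0+w];a=np.clip(a*1.3,0,255).astype(np.uint8);a=cv2.resize(a,None,fx=s,fy=s,interpolation=2)
    for k in range(0,w,5): cv2.line(a,(int((k+.5)*s),0),(int((k+.5)*s),(8 if (u0+k)%10 else 18)),(0,0,255),1)
    for k in range(0,h,5): cv2.line(a,(0,int((k+.5)*s)),((8 if (v0+k)%10 else 18),int((k+.5)*s)),(0,0,255),1)
    return a
cv2.imwrite('pics/Pz1.png',np.hstack([z(265,200,80,100,5,0),z(285,90,80,100,5,0)]))
```

```text
seam [293.483  127.6665]
seam [358.4811 127.626 ]
in [ 300.9303 -370.774 ]
in [ 396.7622 -370.6582]
roller 0.014 -0.008 [303.5571 241.9488] axis y ext [303.2584 223.5456]
roller 0.014 0.008 [332.5626 241.9185] axis y ext [331.9583 223.5176]
roller -0.014 -0.008 [302.3092 286.6428] axis y ext [302.0374 268.673 ]
roller -0.014 0.008 [329.911  286.6094] axis y ext [329.3623 268.6418]
tab top [array([263.0382, 297.4214]), array([284.0532, 297.3952])] [array([264.117 , 360.9319]), array([283.594 , 360.9031])]
```

View pics/Pz1.png

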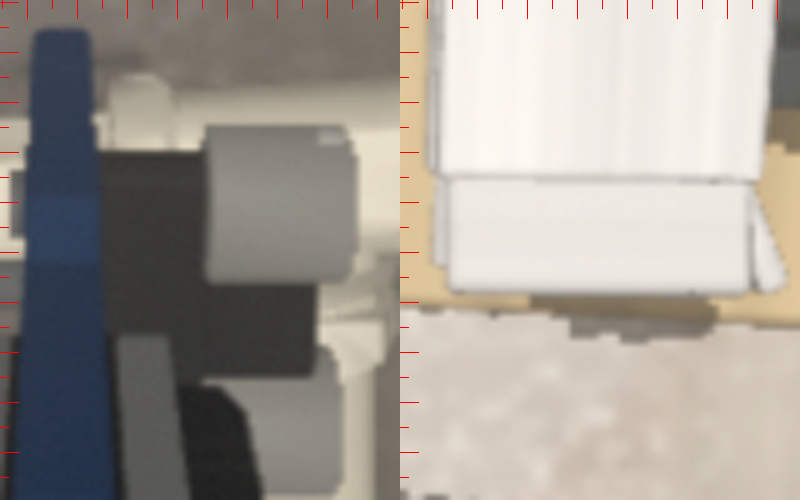

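Relative to the rail in the same picture, the carrier sits about 1.6 mm too far +x, and the gap is about 1.5 mm longer than predicted. I'll correct that, then insert in small steps with force feedback.

```bash
cat >> h.py <<'E'
M0=np.array([.6547,-.1468,.16])
import json,os
def st(): return json.load(open('st.json'))
def go(s_end,step,rate,lim,klat=.0003,dead=.6,latlim=5.):
    S=st(); s,dx,dz=S['s'],S['dx'],S['dz']; t=np.array(S['tare'])
    Rm=(R.from_rotvec([0,0,YAW])*R.from_rotvec([PIT,0,0]))
    sg=np.sign(s_end-s)
    while sg*(s_end-s)>1e-6:
        s+=sg*min(step,abs(s_end-s))
        q,o=cpose(railpt(s,dx,dz),YAW)
        manip.servo_line(q,o,rate=rate)
        f=Rm.inv().apply(np.array(manip.get_contact_force())-t)
        e=Rm.inv().apply(np.array(manip.get_position())-q)*1e3
        print(f"s={s*1e3:.1f} f={f.round(2)} d=({dx*1e3:.2f},{dz*1e3:.2f}) e={e.round(2)} T={np.array(manip.get_torque()).round(2)}")
        fl=f[[0,2]]; adj=np.where(np.abs(fl)>dead,klat*(fl-np.sign(fl)*dead),0); adj=np.clip(adj,-.0007,.0007)
        dx+=adj[0];dz+=adj[1]
        json.dump(dict(s=s,dx=dx,dz=dz,tare=list(t)),open('st.json','w'))
        if abs(f[1])>lim or np.abs(fl).max()>latlim: print("STOP",f); return f
    print("t",manip.get_time()); return f
E
python3 - <<'E'
from h import *
json.dump(dict(s=-.07,dx=0,dz=0,tare=[0,0,0]),open('st.json','w'))
q,o=cpose(railpt(-.07),YAW); manip.servo_line(q,o,rate=.05); manip.hold(.2)
S=st();S['tare']=list(np.mean([ (manip.hold(.02),manip.get_contact_force())[1] for _ in range(5)],0));print(S['tare']);json.dump(S,open('st.json','w'))
go(-.036,.004,.04,3); go(-.012,.002,.02,3,latlim=3)
shot("wrist","Q"); manip.hold(.01)
E
```

```text
[np.float64(0.31426609651032755), np.float64(0.12084238663933211), np.float64(-1.127705306915049)]
s=-66.0 f=[-0.42  0.04  0.84] d=(0.00,0.00) e=[-0.04  0.27 -0.02] T=[-0.02  0.02 -0.03]
s=-62.0 f=[-0.44  0.6  -0.35] d=(0.00,0.07) e=[0.02 0.27 0.02] T=[ 0.    0.01 -0.02]
s=-58.0 f=[-0.61 -0.3  -1.31] d=(0.00,0.07) e=[-0.01  0.25 -0.  ] T=[ 0.05 -0.03  0.02]
s=-54.0 f=[-0.58  0.46  0.27] d=(-0.00,-0.14) e=[-0.01  0.27 -0.02] T=[-0.02 -0.    0.01]
s=-50.0 f=[-0.56 -0.52 -0.18] d=(-0.00,-0.14) e=[ 0.01  0.24 -0.  ] T=[ 0.02  0.01 -0.04]
s=-46.0 f=[ 0.12 -0.89 -0.24] d=(-0.00,-0.14) e=[0.01 0.23 0.  ] T=[-0.02 -0.02  0.01]
s=-42.0 f=[-0.32 -0.5  -0.13] d=(-0.00,-0.14) e=[-0.    0.27 -0.01] T=[-0.03 -0.04  0.05]
s=-38.0 f=[ 0.   -0.13 -0.98] d=(-0.00,-0.14) e=[-0.01  0.23 -0.02] T=[0.03 0.01 0.01]
s=-36.0 f=[ 0.12 -0.92 -0.47] d=(-0.00,-0.25) e=[-0.01  0.11 -0.02] T=[ 0.01 -0.   -0.06]
t 15.0917
s=-34.0 f=[-0.17 -0.37 -0.21] d=(-0.00,-0.25) e=[-0.01  0.1  -0.  ] T=[-0.01 -0.03 -0.06]
s=-32.0 f=[-0.13 -0.48 -0.5 ] d=(-0.00,-0.25) e=[-0.01  0.1   0.  ] T=[0.01 0.02 0.01]
s=-30.0 f=[-0.67  0
[... 181 characters left out ...]
 0.9 ] d=(-0.08,-0.25) e=[-0.02  0.13 -0.  ] T=[ 0.01 -0.   -0.03]
s=-24.0 f=[ 0.19  0.   -0.22] d=(-0.37,-0.16) e=[-0.    0.13  0.03] T=[ 0.01  0.02 -0.04]
s=-22.0 f=[-0.43  0.15  0.87] d=(-0.37,-0.16) e=[-0.02  0.12 -0.02] T=[-0.03  0.04 -0.01]
s=-20.0 f=[ 0.17  0.35 -0.21] d=(-0.37,-0.08) e=[0.02 0.11 0.01] T=[-0.01  0.02  0.02]
s=-18.0 f=[-0.14 -0.49  0.12] d=(-0.37,-0.08) e=[ 0.    0.12 -0.  ] T=[ 0.02 -0.09 -0.03]
s=-16.0 f=[-1.1  -0.82  0.03] d=(-0.37,-0.08) e=[-0.02  0.12  0.  ] T=[0.02 0.04 0.01]
s=-14.0 f=[-0.52 -0.67  0.2 ] d=(-0.52,-0.08) e=[-0.02  0.13 -0.  ] T=[-0.02  0.02 -0.06]
s=-12.0 f=[-0.07 -0.61 -0.09] d=(-0.52,-0.08) e=[-0.    0.12 -0.01] T=[ 0.01 -0.02 -0.  ]
t 18.0917
```

View pics/Q.png

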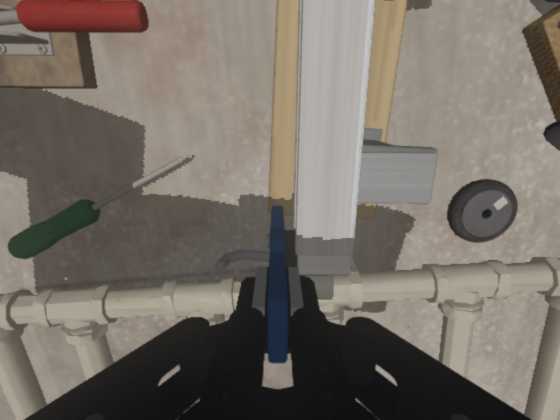

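The leading roller has passed into the flare with no contact above the noise (about 1 N). Continuing to just short of the latch.

```bash
sed -i 's/f=Rm.inv().apply(np.array(manip.get_contact_force())-t)/f=Rm.inv().apply(np.mean([(manip.hold(.01),manip.get_contact_force())[1] for _ in range(4)],0)-t)/' h.py
python3 - <<'E'
from h import *
f=go(.03,.003,.03,3.5,dead=.8,latlim=3.5)
if abs(f).max()<3.5: go(.11,.004,.03,3.5,dead=.8,latlim=3.5)
E
```

```text
s=-9.0 f=[-0.07 -0.29  0.13] d=(-0.52,-0.08) e=[-0.01  0.13 -0.  ] T=[ 0.05  0.03 -0.04]
s=-6.0 f=[-0.5  -0.51  0.07] d=(-0.52,-0.08) e=[0.   0.13 0.  ] T=[-0.    0.03  0.05]
s=-3.0 f=[-0.28  0.15 -0.83] d=(-0.52,-0.08) e=[ 0.01  0.12 -0.  ] T=[-0.02 -0.01 -0.01]
s=-0.0 f=[-0.56 -0.28 -0.29] d=(-0.52,-0.09) e=[0.   0.11 0.01] T=[-0.04 -0.04  0.02]
s=3.0 f=[-0.44 -0.25  0.16] d=(-0.52,-0.09) e=[0.01 0.11 0.01] T=[ 0.02  0.01 -0.  ]
s=6.0 f=[-0.45 -0.51  0.13] d=(-0.52,-0.09) e=[-0.    0.13 -0.03] T=[ 0.    0.09 -0.01]
s=9.0 f=[-0.03 -0.19  0.11] d=(-0.52,-0.09) e=[-0.01  0.12 -0.02] T=[ 0.01 -0.02 -0.01]
s=12.0 f=[-0.26 -0.71  0.19] d=(-0.52,-0.09) e=[ 0.01  0.13 -0.02] T=[-0.01 -0.    0.02]
s=15.0 f=[-0.15 -0.76 -0.36] d=(-0.52,-0.09) e=[-0.01  0.14 -0.  ] T=[-0.04 -0.02 -0.  ]
s=18.0 f=[-0.22 -0.33 -0.07] d=(-0.52,-0.09) e=[-0.    0.1   0.01] T=[-0.01 -0.04 -0.01]
s=21.0 f=[-0.37 -0.01  0.09] d=(-0.52,-0.09) e=[0.01 0.15 0.01] T=[-0.02  0.   -0.  ]
s=24.0 f=[-0.74 -0.09  0.  ] d=(-0.52,-0.09) e=[0.01 0.12 0.  ] T=[-0.01 -0.03  0.02]
s=27.0 f=[-0.6   0.32 -0.1 ] d=(-0.52,-0.09) e=[-0
[... 1198 characters left out ...]
31 -0.29 -0.11] d=(-0.52,-0.09) e=[0.01 0.13 0.02] T=[-0.04  0.03 -0.01]
s=86.0 f=[-0.36 -0.32 -0.46] d=(-0.52,-0.09) e=[ 0.01  0.15 -0.02] T=[-0.07 -0.06 -0.01]
s=90.0 f=[-0.72 -0.35  0.22] d=(-0.52,-0.09) e=[-0.01  0.13 -0.03] T=[ 0.01  0.02 -0.02]
s=94.0 f=[-0.61  0.04  0.37] d=(-0.52,-0.09) e=[ 0.    0.14 -0.  ] T=[-0.    0.02 -0.01]
s=98.0 f=[-0.65 -0.36  0.01] d=(-0.52,-0.09) e=[ 0.    0.13 -0.  ] T=[-0.01  0.06  0.02]
s=102.0 f=[-0.3  -0.37 -0.08] d=(-0.52,-0.09) e=[-0.02  0.14 -0.01] T=[-0.03 -0.04  0.03]
s=106.0 f=[-0.48 -0.03 -0.39] d=(-0.52,-0.09) e=[0.02 0.14 0.01] T=[ 0.08 -0.04  0.04]
s=110.0 f=[-0.25 -0.05 -0.3 ] d=(-0.52,-0.09) e=[0.01 0.16 0.01] T=[-0.02 -0.01  0.  ]
t 28.45
```

Run:
```python
from h import *
for n in ("wrist","scene"): shot(n,"I"+n)
a=cv2.imread('pics/Iscene.png')[170:290,310:440];a=cv2.resize(a,None,fx=4,fy=4,interpolation=2)
b=cv2.imread('pics/Iwrist.png')[150:360,180:400]; b=cv2.resize(b,(int(220*480/210)//2*2,480),interpolation=2)[:,:280]
b=cv2.imread('pics/Iwrist.png')[170:330,230:323]; b=cv2.resize(b,None,fx=3,fy=3,interpolation=2)
cv2.imwrite('pics/I.png',np.hstack([a,b]))
```

```text
(no output)
```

View pics/I.png

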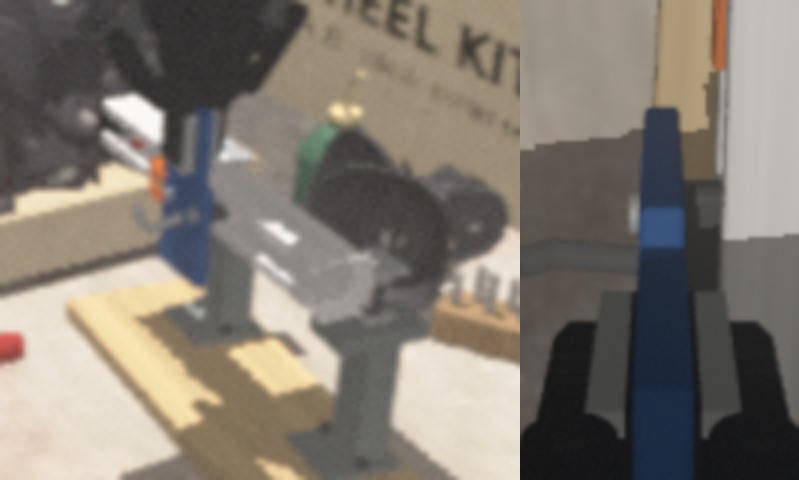

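The carrier is inside: the plate hangs outside the slot and the rollers are hidden behind the front lip, close to the latch. Next is the latch ramp, then slowly onto the buffer.

Run:
```python
from h import *
f=go(.166,.003,.03,8,klat=.00015,dead=1,latlim=7)
```

```text
s=113.0 f=[-0.44  0.18  0.03] d=(-0.52,-0.09) e=[-0.01  0.13 -0.01] T=[-0.02  0.06 -0.04]
s=116.0 f=[-0.16 -0.21 -0.02] d=(-0.52,-0.09) e=[0.01 0.14 0.01] T=[-0.01  0.03 -0.01]
s=119.0 f=[-0.37 -0.47 -0.25] d=(-0.52,-0.09) e=[-0.01  0.12 -0.02] T=[-0.01  0.03  0.  ]
s=122.0 f=[-0.53 -0.22 -0.49] d=(-0.52,-0.09) e=[-0.    0.14  0.01] T=[-0.04 -0.   -0.04]
s=125.0 f=[-0.   -0.04 -0.33] d=(-0.52,-0.09) e=[0.  0.1 0. ] T=[-0.01 -0.05 -0.  ]
s=128.0 f=[-0.39 -0.38 -0.1 ] d=(-0.52,-0.09) e=[ 0.01  0.11 -0.01] T=[0.01 0.   0.03]
s=131.0 f=[-0.26  0.24 -0.67] d=(-0.52,-0.09) e=[0.02 0.13 0.  ] T=[ 0.02  0.03 -0.01]
s=134.0 f=[-0.31  0.03 -0.01] d=(-0.52,-0.09) e=[-0.01  0.11 -0.01] T=[ 0.02  0.04 -0.01]
s=137.0 f=[-0.24 -0.16  0.18] d=(-0.52,-0.09) e=[0.   0.14 0.01] T=[ 0.   -0.02 -0.02]
s=140.0 f=[-0.05 -0.42  1.33] d=(-0.52,-0.09) e=[0.12 0.11 0.19] T=[-0.07  0.04 -0.02]
s=143.0 f=[-0.17 -0.57  1.06] d=(-0.52,-0.04) e=[0.12 0.16 0.14] T=[-0.03  0.01 -0.  ]
s=146.0 f=[-0.26 -0.35  1.67] d=(-0.52,-0.03) e=[0.1  0.21 0.11] T=[-0.05 -0.01  0.01]
s=149.0 f=[-0.55  0.34  2.11] d=(-0.52,0.07) e=[0.02 0.37 0.05] T=[ 0.12 -0.04  0.01]
s=152.0 f=[-0.58  0.42  1.76] d=(-0.52,0.23) e=[0.03 0.26 0.04] T=[ 0.14 -0.09 -0.03]
s=155.0 f=[0.06 0.58 2.12] d=(-0.52,0.35) e=[-0.02  0.22 -0.  ] T=[ 0.15 -0.05 -0.06]
s=158.0 f=[0.37 0.34 2.14] d=(-0.52,0.51) e=[-0.01  0.21 -0.01] T=[ 0.11 -0.04  0.02]
s=161.0 f=[-0.37  0.82  1.42] d=(-0.52,0.68) e=[-0.03  0.21 -0.05] T=[ 0.23 -0.06  0.01]
s=164.0 f=[-0.51  0.63  0.64] d=(-0.52,0.75) e=[-0.08  0.2  -0.13] T=[ 0.13 -0.08 -0.05]
s=166.0 f=[-0.42  0.    0.27] d=(-0.52,0.75) e=[-0.1   0.09 -0.09] T=[0.03 0.04 0.02]
t 33.9333
```

Run:
```python
from h import *
f=go(.180,.003,.02,8,klat=.0001,dead=1,latlim=7)
for n in ("wrist","scene"): shot(n,"J"+n)
a=cv2.imread('pics/Jscene.png')[170:290,310:440];a=cv2.resize(a,None,fx=4,fy=4,interpolation=2)
b=cv2.imread('pics/Jwrist.png')[170:330,230:323]; b=cv2.resize(b,None,fx=3,fy=3,interpolation=2)
cv2.imwrite('pics/J.png',np.hstack([a,b]))
```

```text
s=169.0 f=[-0.78 -0.42 -0.05] d=(-0.52,0.75) e=[-0.09  0.15 -0.1 ] T=[-0.01  0.01  0.01]
s=172.0 f=[-0.53  0.05 -0.66] d=(-0.52,0.75) e=[-0.07  0.2  -0.1 ] T=[-0.07  0.07 -0.05]
s=175.0 f=[-0.21  0.05 -0.74] d=(-0.52,0.75) e=[-0.07  0.18 -0.09] T=[0.   0.08 0.  ]
s=178.0 f=[-0.63 -0.91 -1.13] d=(-0.52,0.75) e=[-0.08  0.17 -0.08] T=[-0.04  0.06  0.01]
s=180.0 f=[-0.63 -0.97 -1.54] d=(-0.52,0.74) e=[-0.07  0.14 -0.06] T=[-0.12  0.1  -0.01]
t 35.55
```

View pics/J.png

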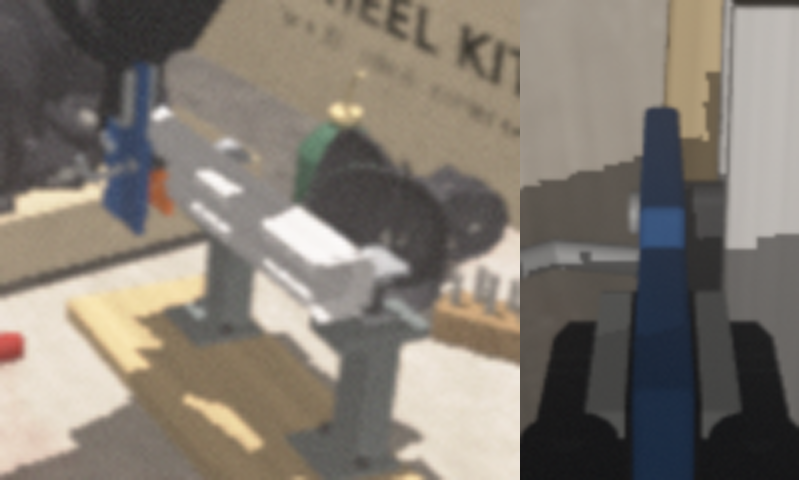

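The carrier has reached the latch with low forces. Pressing the buffer slowly, in 1.5 mm steps.

Run:
```python
from h import *
f=go(.1905,.0015,.012,9.5,klat=.0002,dead=.7,latlim=7)
for n in ("wrist","scene"): shot(n,"K"+n)
a=cv2.imread('pics/Kscene.png')[170:290,310:440];a=cv2.resize(a,None,fx=4,fy=4,interpolation=2)
b=cv2.imread('pics/Kwrist.png')[170:330,230:323]; b=cv2.resize(b,None,fx=3,fy=3,interpolation=2)
cv2.imwrite('pics/K.png',np.hstack([a,b]))
```

```text
s=181.5 f=[-0.55 -1.06 -0.79] d=(-0.52,0.68) e=[-0.01  0.04  0.  ] T=[-0.25  0.11 -0.04]
s=183.0 f=[-0.42 -3.99 -1.03] d=(-0.52,0.66) e=[ 0.01 -0.28  0.01] T=[-0.76  0.17 -0.1 ]
s=184.5 f=[-1.21 -3.94 -0.78] d=(-0.52,0.60) e=[ 0.01 -0.08  0.04] T=[-0.91  0.19 -0.06]
s=186.0 f=[-0.72 -4.93 -0.53] d=(-0.62,0.58) e=[ 0.05 -0.06  0.04] T=[-1.02  0.14 -0.08]
s=187.5 f=[ 0.02 -5.25 -0.54] d=(-0.63,0.58) e=[ 0.08 -0.13  0.02] T=[-1.09  0.11 -0.16]
s=189.0 f=[-0.81 -5.86 -0.55] d=(-0.63,0.58) e=[ 0.08 -0.27  0.02] T=[-1.14  0.13 -0.12]
s=190.5 f=[ 0.24 -5.   -0.92] d=(-0.65,0.58) e=[ 0.07 -0.13 -0.07] T=[-1.    0.15 -0.05]
t 37.8083
```

View pics/K.png

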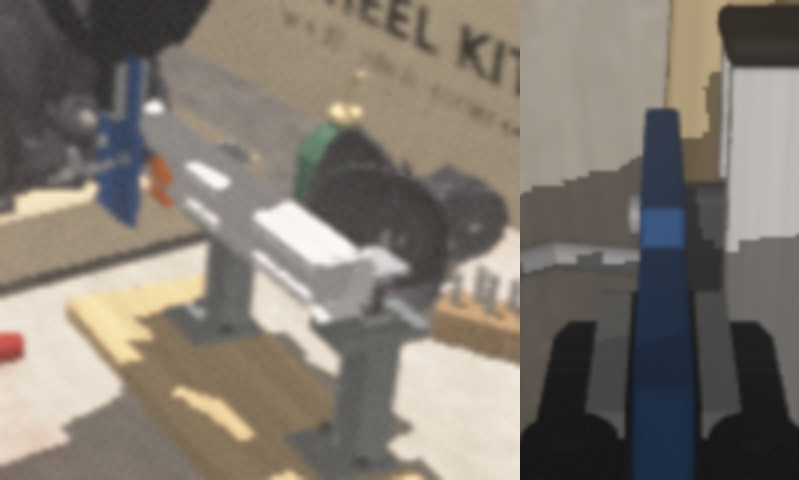

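Run:
```python
from h import *
f=go(.192,.00075,.01,9.5,klat=.0002,dead=.7,latlim=7)
shot("scene","Lscene")
def z(n):
    a=cv2.imread(f'pics/{n}.png')[195:235,325:375];return cv2.resize(a,None,fx=5,fy=5,interpolation=2)
cv2.imwrite('pics/L.png',np.vstack([np.hstack([z('s1'),z('Iscene'),z('Jscene')]),np.hstack([z('Kscene'),z('Lscene'),z('Lscene')])]))
```

```text
s=191.2 f=[ 0.05 -5.56 -0.64] d=(-0.65,0.54) e=[ 0.08 -0.14 -0.03] T=[-0.99  0.06 -0.13]
s=192.0 f=[-0.39 -5.63 -1.14] d=(-0.65,0.54) e=[ 0.08 -0.24 -0.02] T=[-1.09  0.13 -0.19]
t 38.475
```

View pics/L.png

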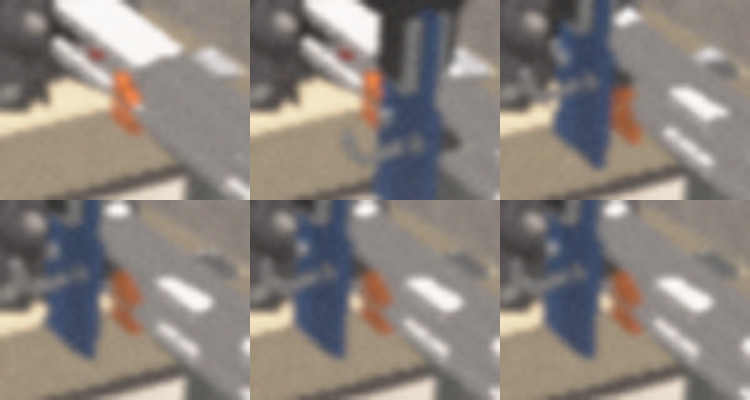

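The latch is back at its starting height in K and L; it was pushed down in J. So it has snapped up behind the neck. I'll ease back onto it, let go and rise.

Run:
```python
from h import *
f=go(.1895,.00075,.01,9.5,klat=0,latlim=9)
manip.command_gripper(.03)
print(manip.get_width(),manip.get_contact_force(),manip.get_time())
p=np.array(manip.get_position())
manip.servo_line(p+[0,0,.08],rate=.08)
manip.servo_line(p+[-.06,-.10,.13],rate=.2)
manip.hold(.3);print(manip.get_contact_force())
shot("scene","Mscene");shot("wrist","Mwrist")
print(manip.get_time())
def z(n):
    a=cv2.imread(f'pics/{n}.png')[175:275,315:425];return cv2.resize(a,None,fx=5,fy=5,interpolation=2)
cv2.imwrite('pics/M.png',z('Mscene'))
```

```text
s=191.2 f=[-0.24 -5.84 -0.74] d=(-0.65,0.45) e=[ 0.08 -0.17  0.05] T=[-0.99  0.13 -0.15]
s=190.5 f=[-0.1  -4.62 -0.84] d=(-0.65,0.45) e=[ 0.07 -0.11  0.03] T=[-1.    0.09 -0.09]
s=189.8 f=[-0.36 -3.76 -1.03] d=(-0.65,0.45) e=[0.04 0.12 0.02] T=[-0.77  0.07 -0.1 ]
s=189.5 f=[-0.27 -2.54 -0.74] d=(-0.65,0.45) e=[0.06 0.25 0.02] T=[-0.45  0.03 -0.08]
t 39.6583
0.030080279178825442 [0.0215 0.0787 1.0187] 40.0083
[-0.2379 -0.2172  0.0751]
42.3417
```

View pics/M.png

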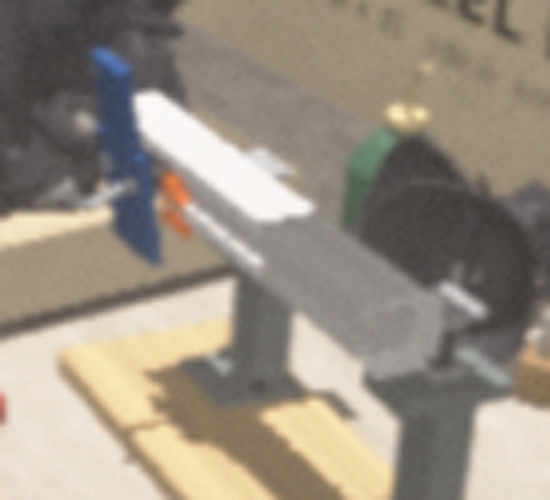

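View pics/Mwrist.png

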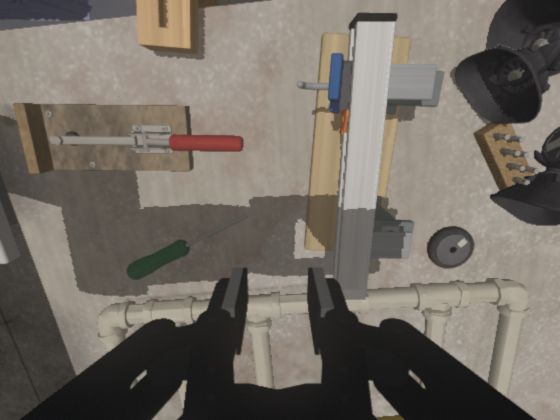

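The latch is up, the carrier is held against it and the stand is otherwise untouched. The plate looks slightly tilted, so I'll measure that before handing in.

Run:
```python
from h import *
o=down(-.094)
manip.move_to([.56,.0,.36],o); shot("wrist","N"); shot("side","Nside")
print(manip.get_time())
d=load("N")
def z(n,u0,v0,w,h,s):
    a=cv2.imread(f'pics/{n}.png')[v0:v0+h,u0:u0+w];a=np.clip(a*1.3,0,255).astype(np.uint8);a=cv2.resize(a,None,fx=s,fy=s,interpolation=2)
    for k in range(0,w,5): cv2.line(a,(int((k+.5)*s),0),(int((k+.5)*s),(8 if (u0+k)%10 else 18)),(0,0,255),1)
    for k in range(0,h,5): cv2.line(a,(0,int((k+.5)*s)),((8 if (v0+k)%10 else 18),int((k+.5)*s)),(0,0,255),1)
    return a
Rz=R.from_rotvec([0,0,YAW])
for th in (0,-.1,-.2,-.25):
    Rt=Rz*R.from_rotvec([0,th,0]); c=railpt(.19)
    print(th,"tabtop",[proj(d,c+Rt.apply([-.024,y,.062])).round(1) for y in (.015,-.015)],"foot",proj(d,c+Rt.apply([-.024,0,-.045])).round(1),"hook",proj(d,c+Rt.apply([-.059,0,-.0])).round(1))
    s=load("Mscene"); print("   scene tabtop",[proj(s,c+Rt.apply([-.024,y,.062])).round(1) for y in (.015,-.015)],"foot",[proj(s,c+Rt.apply([-.024,y,-.045])).round(1) for y in (.022,-.022)])
u,v=proj(d,railpt(.19,-.024,.03)).astype(int)
cv2.imwrite('pics/Nz.png',np.hstack([z('N',u-40,max(v-50,0),80,100,5),z('Mscene',315,175,70,83,6)[:500,:380]]));print(u-40,max(v-50,0))
```

```text
42.8167
0 tabtop [array([381.7, 132.5]), array([377.8, 170.2])] foot [350.6 140.5] hook [325.3 144.3]
   scene tabtop [array([338.4, 181. ]), array([344.5, 185.4])] foot [array([334.9, 219.3]), array([343.4, 226.7])]
-0.1 tabtop [array([373.1, 132.2]), array([369.6, 169.6])] foot [354.2 140.4] hook [324.8 143.7]
   scene tabtop [array([336.1, 182.4]), array([342.2, 186.8])] foot [array([336.5, 219.7]), array([345. , 227.2])]
-0.2 tabtop [array([364.8, 132. ]), array([361.6, 168.9])] foot [358.1 140.3] hook [324.8 143.2]
   scene tabtop [array([334., 184.]), array([340. , 188.5])] foot [array([338.1, 220. ]), array([346.6, 227.4])]
-0.25 tabtop [array([360.8, 131.9]), array([357.8, 168.5])] foot [360.1 140.2] hook [325.1 143. ]
   scene tabtop [array([332.9, 184.9]), array([338.9, 189.4])] foot [array([338.9, 220.1]), array([347.5, 227.5])]Traceback (most recent call last):
  File "<stdin>", line 17, in <module>
    return _nx.concatenate(arrs, 1, dtype=dtype, casting=casting)
           ~~~~~~~~~~~~~~~^^^^^^^^^^^^^^^^^^^^^^^^^^^^^^^^^^^^^^^
ValueError: all the input array dimensions except for the concatenation axis must match exactly, but along dimension 0, the array at index 0 has size 500 and the array at index 1 has size 498
```

Run:
```python
import cv2,numpy as np
def z(n,u0,v0,w,h,s):
    a=cv2.imread(f'pics/{n}.png')[v0:v0+h,u0:u0+w];a=np.clip(a*1.3,0,255).astype(np.uint8);a=cv2.resize(a,None,fx=s,fy=s,interpolation=2)
    for k in range(0,w,5): cv2.line(a,(int((k+.5)*s),0),(int((k+.5)*s),(8 if (u0+k)%10 else 18)),(0,0,255),1)
    for k in range(0,h,5): cv2.line(a,(0,int((k+.5)*s)),((8 if (v0+k)%10 else 18),int((k+.5)*s)),(0,0,255),1)
    return a
cv2.imwrite('pics/Nz.png',np.hstack([z('N',310,100,80,90,5),z('Mscene',320,180,45,50,9)]))
```

```text
(no output)
```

View pics/Nz.png

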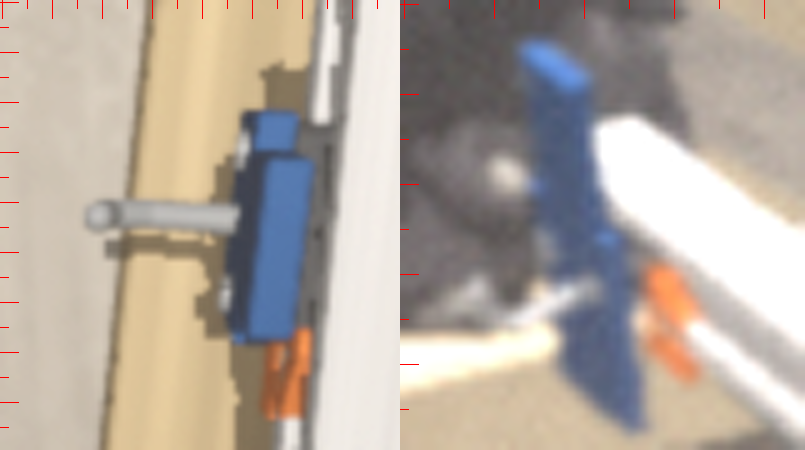

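Run:
```python
from h import *
manip.hold(1.0); shot("wrist","O")
a=cv2.imread('pics/N.png').astype(int);b=cv2.imread('pics/O.png').astype(int)
print("change in carrier region",np.abs(a-b)[100:190,310:390].mean(),np.abs(a-b).mean(),manip.get_contact_force(),manip.get_width(),manip.get_time())
manip.sign_off()
```

```text
change in carrier region 3.0693055555555557 2.156075680272109 [ 0.3941 -0.8941  1.4723] 0.03013491826526494 43.8667
the job is handed in; nothing more can be done
```

The carrier is in the rail, held between the snapped-up latch and the compressed buffer. I let go of it and handed the job in at about 44 s of the 72 s allowed.

**How it went:** I located the block, carrier and rail from the camera pictures. The rail measured about -0.094 rad in plan and roughly level. I lifted the carrier out and corrected a 1.6 mm sideways offset seen at the mouth. I then fed it in with small force-monitored steps. The forces I read stayed around 6 N at most, well under the 20 N limit. The peak came while pressing the buffer.

**Checks that agreed:**
- **Latch:** it was visibly pushed down at 180 mm in and back at its starting height by 190.5 mm. When I eased back, the force fell off at about 189.5 mm, so the latch was taking the load.
- **Position:** the last pictures match the carrier at about 190 mm along the rail. From that position the buffer should be pressed in about 8 mm; I could not read it directly.
- **Stillness:** two pictures one second apart show no clear movement beyond image noise. I checked this only by average pixel difference, which was slightly higher around the carrier than over the whole picture.
- **Surroundings:** the gripper is well clear of everything. I never went near the screwdriver or tape measure; the last wide picture shows the screwdriver where it was, but I did not check the tape measure again.

**What is less certain:** after release the carrier leans outward. My estimates of the lean disagree: 0.165, 0.18 and 0.22 to 0.235 rad, depending on the picture and reference point. The rail's geometry should stop it at about 0.22 rad. That is under the 0.25 rad limit, but the margin is small and I did not try to improve it.

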